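Tuck the hatch flap of a document case under its lip

ROBOT

A 6-joint arm with a two-finger parallel gripper is mounted at the origin on the work surface. World frame = base frame: x ahead of the robot, y to its left, z up, the work surface at z = 0. Lengths are in mm, angles in degrees, forces in N, time in s.
With the tool pointing down it reaches from about 425 to 950 mm from the base axis. Payload 3.5 kg.
Tool frame: the origin (TCP) lies at the very end of the fingers, on their centre line; the grasp point (between the pads) lies 19 mm behind it; z points along the fingers, y is the line along which they close (so a half turn about z gives the same grasp; the last joint's range is limited). The gripper opens to 85 mm and grips with 20 to 120 N. Pads are 22 mm wide; open, the fingers measure 114 mm over their backs; the gripper's body (76 mm by 85 mm) begins 54 mm behind the grasp point. The pads swing forward as they close: fully open they stand 13 mm farther back than shut.
Start: joints at [-79.412, 16.404, 90.338, -0, 73.258, -8.594], TCP at [221.815, -637.499, 231.325] pointing down, gripper open.
Joint ranges: [-158.93, 158.93], [-51.34, 127.21], [12.03, 142.37], [-87.48, 267.48], [13.55, 161.25], [-162.69, 162.69]. Speed limits (degrees/s): [159.86, 159.86, 180, 180, 180, 180].

INTERFACE

Orientations are given as [roll, pitch, yaw] about the fixed x, y, z axes, in that order (R = Rz(yaw) Ry(pitch) Rx(roll)).
In Python, from station import readout, cams, workorder gives the robot as it stands.
- The arm moves only by the tool drive_tool, never from a script. Its argument "steps" is one flat list of numbers, 4 for each row, row after row: the shift along the tool's x, y, z in cm, then the turn about the tool's z in rad. In form: [dx, dy, dz, turn, dx, dy, dz, turn, ...]. A call has 1 to 12 rows; each row shifts and turns the commanded pose from where the row before left it, along the tool's axes as they then stand; what a row does not reach is not made up. A row lasts 1/8 s, in which the tool goes at most 62.5 mm and 10.7 degrees, less where a joint would pass 70% of its speed; a pose out of reach is approached as far as the arm can. A call with a gripper value outside its range is refused whole. "grip" is the opening, from 0 (shut) to 1 (fully open), set as the call begins (left out, the last holds). The fingers move at their own pace and stop on an object; the grip force is fixed at half the most. Time passes only in rows, so rows that do not move let the fingers close. It gives the time, the measured TCP pose, the force, the opening and the grip force at its end, in the units of the state.
- readout.read_state(): the state, without advancing time (a new reading comes with each control period).
- cams.read_camera(name): name is "scene" or "top"; returns a dict with "img" (400x640x3 uint8, red, green, blue), "fx", "fy", "cx", "cy" (pixels), "world_to_cam" (4x4, takes a point from world to camera coordinates). Camera axes: x right, y down, z forward; pixel columns grow to the right and rows downward; lengths in mm; the calibration is good to about 2 mm. A picture is of the moment at which its call begins. There is no depth.
- workorder.hand_in(): hands the job in; it is judged then, once.
The state is a dict: "t": time; "joint_positions": joint angles; "qd": joint speeds; "effort": joint torques, N m; "eef_pos": TCP position; "tool_rot": TCP orientation; "ft_force": force on the tool from outside, world axes, zero at the start; "ft_torque": the same for the moment, N m; "width": finger opening in mm; "grip_force": force on a finger pad.
Only numpy, scipy, OpenCV 4.12 (cv2) and the standard library are available. Lean on these libraries where they do the work, as an engineer would, in place of code of your own. Each camera call takes 0.05 s, during which the arm holds its last target. There are 200 camera calls.

TASK

Close the hatch of the grey document case: push the sprung flap over with your fingertips until it lies flat on the case, then, while pressing it down, push it along so that its free edge goes fully home beneath the steel retaining lip and stays shut when you let go. Pick nothing up, do not shove the case along, leave everything else where it is, and finish clear of it all.

Things in the scene. Friction and masses are not known exactly. Their poses are not given: they have to be found in the camera images.
- case: Grey plastic document case full of paper, 230 (its x) x 320 (its y) x 50 mm high, about 3 kg, loose on the table; origin at the centre of its underside, z up. Its x axis points from the flap's hinge to the lip: away from the robot within about 0.5 rad. The flap covers a paper-filled hatch, 74 x 110 mm, in its top. A black carry handle sticks out 30 mm on its +y side.
- flap (a joint): Flap angle about its hinge, rad: 0 = flat over the hatch, free edge towards the lip; 1.57 = upright; starts at 1.45 to 1.95 (over 1.57 it leans away from the lip). A spring (0.08 N m/rad, at rest at 1.7, friction 0.03 N m) lifts it when let go untucked; holding it flat takes 2.5 N at 55 mm from the hinge. Tucked and let go, it rises to about 0.05 and bears on the lip's underside.
- flap_slide (a joint): How far the hinge pin has slid along its slots towards the lip (case +x), m: 0 to 0.022, starting at 0 to 0.003. Friction about 4.5 N; it stays where it is left. The flat flap's edge reaches the lip at 0.008 and is fully under it (14 mm of overlap) at 0.022. If the flap is folded with this past 0.008, its edge lands on top of the lip.
- hinge (a point): Point on the case: middle of the hinge pin's axis when flap_slide is 0; at case x = -55 mm, y = 0, 56 mm above the table. Axes are those of the case; the hinge axis runs along y. Steel slot brackets, 6 mm thick and 13 mm above the case's top, stand either side at y = +-74 mm.
- flap_edge (a point): Middle of the flap's free edge, 100 mm from the hinge axis. The flap is a grey plate 100 mm long, 130 mm wide and 4 mm thick; flat, its top face is level with the hinge axis, 6 mm above the case's top. Axes turn with the flap: x along it from the hinge to the edge, z out of its outer (top) face.
- ridge (a point): On the flap's outer face, foot of the push ridge's hinge-side wall, 72 mm from the hinge axis. The ridge is 8 mm thick (72 to 80 mm from the hinge), 8 mm high and 90 mm wide across the flap: fingertips pressing behind it can push the flap along. Axes as flap_edge.
- lip_edge (a point): Middle of the lower edge of the retaining lip, on the side facing the hinge: 108 mm in x from point hinge, 12 mm above the case's top. The lip is a fixed steel strip 27 mm deep (along x), 120 mm wide, 4 mm thick, its underside 12 mm above the case's top, open towards the hinge, with a wall closing its far side.
- tape: Cardboard-brown tape roll, 72 mm across, 20 mm high, lying on the case beside the flap; origin under its centre. Leave alone.
- stamp: Wooden rubber stamp, 36 mm across, 50 mm high, standing on the case on the other side of the flap; origin under its centre. Leave alone.
- stapler: Black stapler, 130 x 34 x 53 mm, on the table; origin under its centre. Leave alone.
- glue: White glue bottle, 44 mm across, 110 mm tall, standing on the table; origin under its centre. Leave alone.
- mug: White mug, 76 mm across, 90 mm tall, standing beyond the case; origin under its centre. Leave alone.
- staples: Small carton of staples, 50 x 90 x 28 mm, on the table; origin under its centre. Leave alone.
- screwdriver: Screwdriver, 180 mm long, lying beyond the case. Leave alone.

How it is judged:
By the outcome, as a careful person would: the job done as asked, in the order asked, and still so for the second after the job is handed in, with the robot touching nothing.
It also fails if it takes over 42 s, if anything falls off the work surface, if the arm or the gripper's body presses on something with over 40 N, if the wrist force passes 120 N, or if a joint passes its speed limit or range.

## Working session

There is one attempt and no reset: what is moved stays moved. The work goes in short steps, Python scripts to look and compute and a tool call to move; the robot and the scene stay as the last step left them, time stands still between calls to the robot, and variables do not carry over. Pictures are saved under pics/ and viewed, at most 10 in all, crops included, and the job is handed in when it is done.

Besides the shell and the picture viewer there is one more tool, called after "Request:" in YAML: its name, and indented under it one key for each argument. drive_tool: Moves the arm, as the interface text tells. Its arguments: {"type":"object","properties":{"steps":{"type":"array","items":{"type":"number"}},"grip":{"type":"number"}},"required":["steps"]}

```bash
mkdir -p pics
cat > h.py <<'E'
import numpy as np, cv2
from station import readout, cams, workorder
def ray(c,u,v):
    M=np.array(c["world_to_cam"]);R=M[:3,:3];t=M[:3,3]
    d=R.T@np.array([(u-c["cx"])/c["fx"],(v-c["cy"])/c["fy"],1]);return -R.T@t,d
def onz(c,u,v,z):
    o,d=ray(c,u,v);return o+d*(z-o[2])/d[2]
def tri(c1,p1,c2,p2):
    o1,d1=ray(c1,*p1);o2,d2=ray(c2,*p2)
    s=np.linalg.lstsq(np.c_[d1,-d2],o2-o1,rcond=None)[0]
    a=o1+d1*s[0];b=o2+d2*s[1];return (a+b)/2,np.linalg.norm(a-b)
def proj(c,p):
    M=np.array(c["world_to_cam"]);q=M[:3,:3]@np.array(p)+M[:3,3]
    return q[0]/q[2]*c["fx"]+c["cx"],q[1]/q[2]*c["fy"]+c["cy"]
def snap(n,f):
    c=cams.read_camera(n);cv2.imwrite("pics/"+f,cv2.cvtColor(c["img"],cv2.COLOR_RGB2BGR));np.save("pics/"+f+".npy",c,allow_pickle=True);return c
def load(f): return np.load("pics/"+f+".npy",allow_pickle=True).item()
E
python3 - <<'E'
from h import *
for n in("scene","top"):
    c=snap(n,n+"1.png");M=np.array(c["world_to_cam"]);print(n,-M[:3,:3].T@M[:3,3],M[:3,:3].round(2).tolist(),c["fx"])
print(readout.read_state())
E
```

```text
scene [1082.26937804 -196.21245837  850.87570895] [[0.43, 0.9, 0.01], [0.73, -0.35, -0.58], [-0.52, 0.26, -0.81]] 381.2961311010487
top [ 496.25980748   54.00690987 1240.18484366] [[-0.02, -1.0, -0.0], [-1.0, 0.02, -0.08], [0.08, 0.0, -1.0]] 431.28390077678296
{'t': 0.1, 'joint_positions': array([-7.94126994e+01,  1.64502100e+01,  9.04161844e+01, -2.30344821e-03,
        7.32569608e+01, -8.59554924e+00]), 'qd': array([ 0.00221016, -0.07981186, -0.20760602,  0.04236099, -0.04747044,
        0.07952288]), 'effort': array([ 1.34396614e-03, -4.07294369e+01, -2.93699098e+01, -1.44331939e-04,
        3.38646765e-03,  4.05320364e-06]), 'eef_pos': array([ 221.68804858, -636.92065739,  230.04733723]), 'tool_rot': array([-1.79877701e+02, -1.62568558e-02,  1.91834985e+01]), 'ft_force': array([ 0.04094036, -0.21174469,  0.04383143]), 'ft_torque': array([ 0.03869256,  0.04024887, -0.05520904]), 'grip_force': 0.0, 'width': 85.03065979832813}
```

View pics/scene1.png

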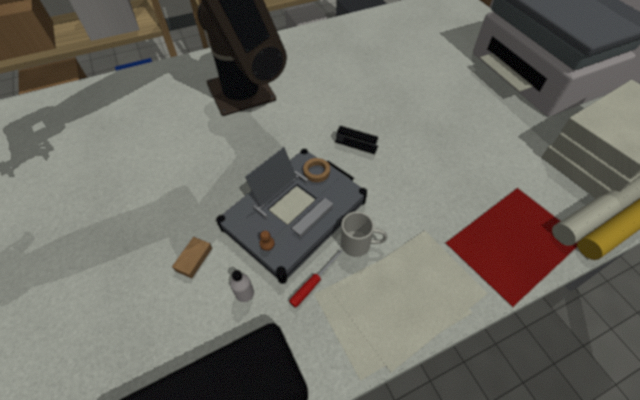

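View pics/top1.png

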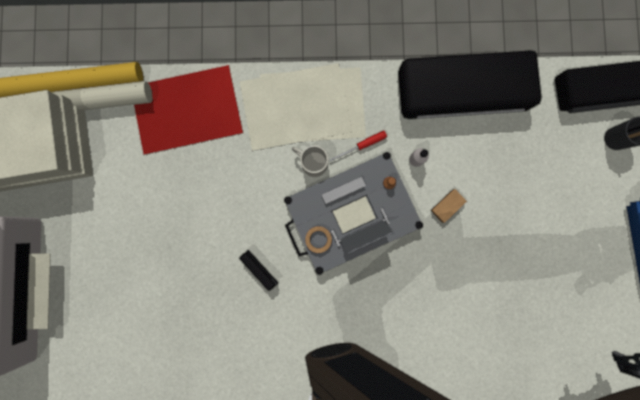

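The scene view shows the case with its flap upright at about (272,178) and the lip at (313,217). In the top view the hatch paper is at (354,214), the lip at (344,191), the corner caps at (288,200), (387,156), (419,225) and (320,270), the tape at (318,240) and the stamp at (390,183).

Run:
```python
from h import *
a=cv2.imread("pics/top1.png")[140:290,270:440];b=cv2.imread("pics/scene1.png")[140:290,205:375]
cv2.imwrite("pics/crop1.png",np.vstack([cv2.resize(x,None,fx=4,fy=4,interpolation=cv2.INTER_CUBIC)[:600] for x in (a,)]))
cv2.imwrite("pics/crop2.png",cv2.resize(b,None,fx=4,fy=4,interpolation=cv2.INTER_CUBIC))
c=load("top1.png");s=load("scene1.png")
for n,c,off in(("top",c,(270,140,440,290)),("scene",s,(205,140,375,290))):
    im=c["img"];h=cv2.cvtColor(im,cv2.COLOR_RGB2HSV);x0,y0,x1,y1=off
    # dark caps
    m=np.zeros(im.shape[:2],np.uint8);m[y0:y1,x0:x1]=(h[y0:y1,x0:x1,2]<32)*255
    k,l,st,ce=cv2.connectedComponentsWithStats(m)
    print(n,[(ce[i].round(1).tolist(),int(st[i,4])) for i in range(1,k) if st[i,4]>8])
    print("pix",im[y0+75:y0+77,x0+84:x0+86].tolist())
```

```text
top [([423.6, 153.1], 23), ([386.2, 155.5], 18), ([287.7, 200.0], 18), ([418.8, 224.6], 21), ([319.0, 270.0], 21), ([271.5, 282.5], 42)]
pix [[[184, 183, 164], [185, 183, 164]], [[184, 182, 163], [184, 182, 163]]]
scene [([359.9, 144.1], 299), ([304.0, 151.2], 13), ([342.1, 171.7], 27), ([363.0, 193.7], 38), ([220.5, 221.6], 52), ([336.2, 226.0], 21), ([281.0, 274.3], 129), ([236.5, 275.2], 60)]
pix [[[152, 151, 135], [151, 152, 137]], [[151, 151, 136], [150, 151, 134]]]
```

View pics/crop1.png

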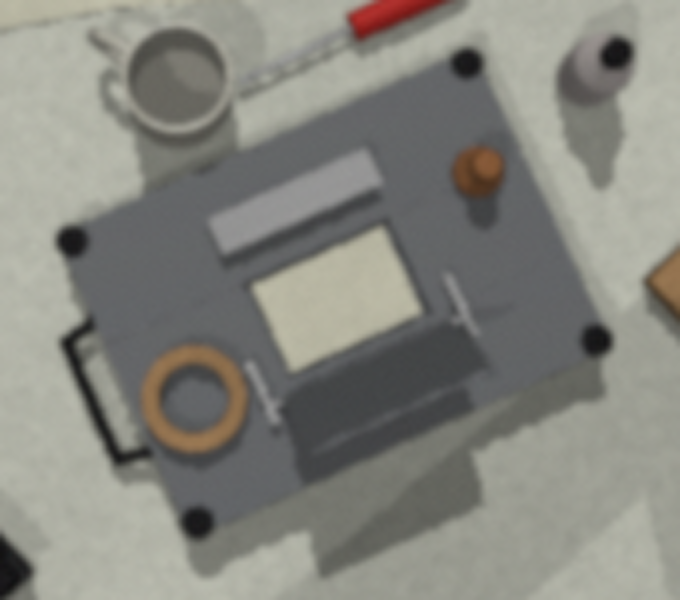

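View pics/crop2.png

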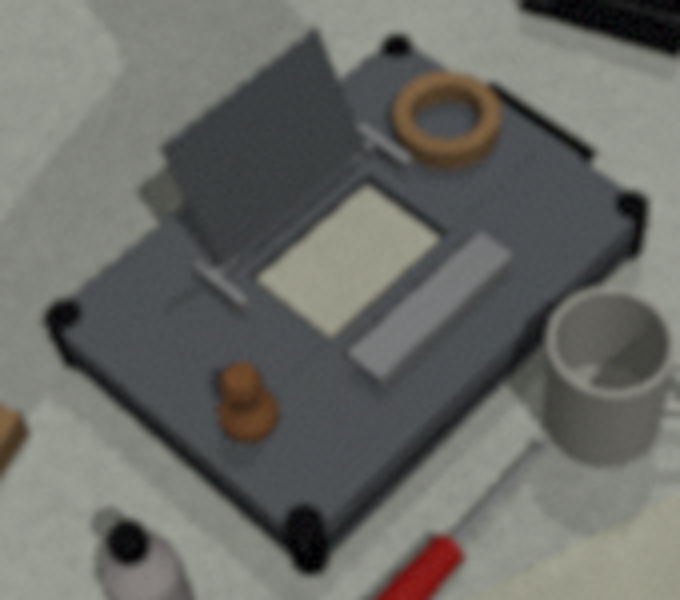

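```bash
cat >> h.py <<'E'
def frame(c,caps=((386.2,155.5),(287.7,200.0),(319.0,270.0),(418.8,224.6)),z=50):
    P=np.array([onz(c,u,v,z) for u,v in caps]); o=P.mean(0); o[2]=0
    d=(P[0]+P[1]-P[2]-P[3])/2; e=(P[1]+P[2]-P[0]-P[3])/2
    yaw=np.arctan2(d[1],d[0]); y2=np.arctan2(-e[0],e[1]); 
    return o,yaw,y2,np.linalg.norm(d),np.linalg.norm(e)
def T(o,yaw,p): 
    C,S=np.cos(yaw),np.sin(yaw);return np.array([o[0]+C*p[0]-S*p[1],o[1]+S*p[0]+C*p[1],p[2]])
def Ti(o,yaw,p):
    C,S=np.cos(yaw),np.sin(yaw);d=np.array(p)-[o[0],o[1],0];return np.array([C*d[0]+S*d[1],-S*d[0]+C*d[1],d[2]])
E
python3 - <<'E'
from h import *
t=load("top1.png");s=load("scene1.png")
o,y,y2,a,b=frame(t);print(o,np.degrees([y,y2]),a,b); y=(y+y2)/2
f=lambda u,v:(270+u/4,140+v/4); g=lambda u,v:(205+u/4,140+v/4)
for n,p,q in(("edge+y",(310,480),(315,30)),("edge-y",(475,405),(163,148)),("lip hinge+y",(228,258),(0,0)),("lip hinge-y",(383,185),(383,381)),("lip far -y",(370,150),(512,255))):
    if q==(0,0): print(n,Ti(o,y,onz(t,*f(*p),66)));continue
    P,e=tri(t,f(*p),s,g(*q));print(n,P.round(1),Ti(o,y,P).round(1),round(e,1))
for n,p,z in(("tape",(195,398),70),("lip far+y",(210,218),66),("lip hinge-y",(383,185),66),("hatch",(337,298),50),("stamp",(478,172),80)):
    print(n,Ti(o,y,onz(t,*f(*p),z)).round(1))
E
```

```text
[545.40289348 -29.6331922    0.        ] [23.29858502 23.23384791] 210.8438113411426 301.0377206216811
edge+y [422.1  -2.4 128. ] [-102.5   73.7  128. ] 9.9
edge-y [ 465.6 -115.9  115.7] [-107.4  -47.7  115.7] 0.2
lip hinge+y [48.24119053 57.0986189  66.        ]
lip hinge-y [623.9 -55.8  33.5] [ 61.7 -55.   33.5] 27.5
lip far -y [645.9 -11.2 176. ] [ 99.6 -22.8 176. ] 81.0
tape [-29.  116.7  70. ]
lip far+y [78.2 57.  66. ]
lip hinge-y [ 50.  -60.1  66. ]
hatch [-7.1 -0.5 50. ]
stamp [  30.8 -120.4   80. ]
```

Case frame: origin (545,-30), yaw about 23.3°. The lip and hatch agree to about 3 mm, and the flap leans back towards the robot. I'll go behind it with the fingers shut and the tool aligned to the case.

Request:
drive_tool:
  steps: [0,0,0,-0.071,2.75,-2.87,0,0,2.75,-2.87,0,0,2.75,-2.87,0,0,2.75,-2.87,0,0,2.75,-2.87,0,0,2.75,-2.87,0,0,2.75,-2.87,0,0,2.75,-2.87,0,0,2.75,-2.87,0,0,2.75,-2.87,0,0,2.75,-2.87,0,0]
  grip: 0

```text
t: 1.6
eef_pos: [375.2, -226.6, 230.9]
tool_rot: [-180.0, 0.0, 23.2]
ft_force: [0.4, 0.0, -0.0]
width: 0.1
grip_force: 0.0
```

Request:
drive_tool:
  steps: [2.75,-2.87,0,0,2.75,-2.87,0,0,2.75,-2.87,0,0,2.75,-2.87,0,0,0,0,0,0]

```text
t: 2.22
eef_pos: [430.9, -77.1, 230.9]
tool_rot: [-179.9, 0.0, 23.5]
ft_force: [0.2, -0.7, 0.4]
width: -0.3
grip_force: 0.0
```

Run:
```python
from h import *
t=load("top1.png");o,y,y2,a,b=frame(t)
np.save("fr.npy",[o[0],o[1],(y+y2)/2])
s=readout.read_state();print(s["t"],s["eef_pos"],s["tool_rot"],s["width"],s["ft_force"],Ti(o,y,s["eef_pos"]),s["joint_positions"])
snap("scene","scene2.png");im=cv2.imread("pics/scene2.png")[100:250,205:375]
cv2.imwrite("pics/crop3.png",cv2.resize(im,None,fx=4,fy=4,interpolation=cv2.INTER_CUBIC))
```

```text
2.225 [430.9273576  -77.11054943 230.86297196] [-1.79949541e+02  2.58130839e-02  2.34906922e+01] -0.33428436691907504 [ 0.23352757 -0.71008307  0.35562849] [-123.91913813    1.6718161   230.86297196] [-2.34799356e+01 -1.50392399e+01  1.22132489e+02  1.62765838e-02
  7.29612507e+01  4.30246068e+01]
```

View pics/crop3.png

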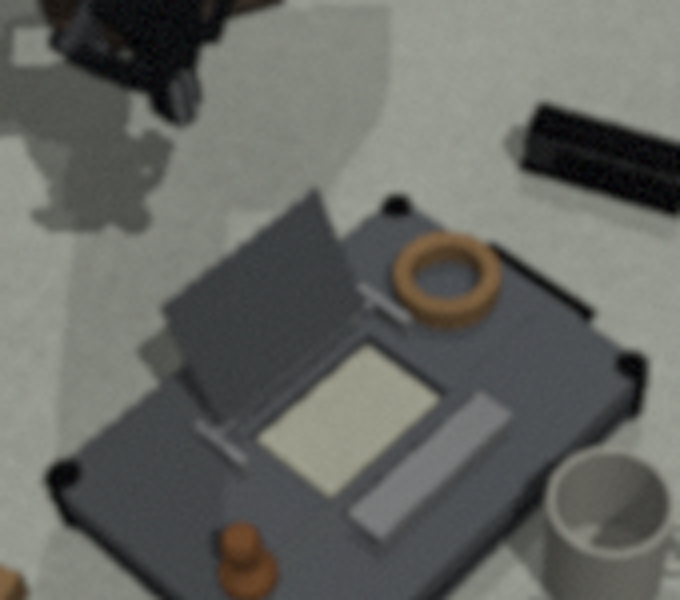

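Fingertips hang behind and above the flap, which hasn't moved. Descending behind it.

Request:
drive_tool:
  steps: [0,0,2.5,0,0,0,2.5,0,0,0,2.5,0,0,0,2.5,0,0,0,0,0]

```text
t: 2.9
eef_pos: [428.9, -79.4, 129.2]
tool_rot: [-179.8, 0.2, 23.2]
ft_force: [0.1, 1.0, -0.2]
width: 0.2
grip_force: 0.0
```

Run:
```python
from h import *
ox,oy,y=np.load("fr.npy");o=[ox,oy,0]
s=load("scene1.png")
for n,px,yc in(("edge+y",(283.75,147.5),65),("edge-y",(245.75,177),-65)):
    c,d=ray(s,*px);a=Ti(o,y,c);b=Ti(o,y,c+d);k=(yc-a[1])/(b-a)[1];p=a+k*(b-a);print(n,p,np.arctan2(p[2]-56,p[0]+55))
st=readout.read_state();print(Ti(o,y,st["eef_pos"]),st["ft_force"])
```

```text
edge+y [-84.44381192  65.         147.68058259] 1.8815479630052263
edge-y [-78.45783156 -65.         155.5617195 ] 1.8021871867286656
[-126.68902898    0.2832135   129.18706156] [ 0.10973412  0.96059119 -0.16651293]
```

Request:
drive_tool:
  steps: [1.0,0,0.3,0,1.0,0,0.3,0,1.0,0,0.3,0,1.0,0,0.2,0,1.0,0,0.2,0,1.0,0,0.1,0,1.0,0,0.1,0,1.0,0,0.2,0]

```text
t: 3.9
eef_pos: [505.0, -47.2, 114.2]
tool_rot: [-180.0, 0.0, 23.3]
ft_force: [-0.7, 0.2, 0.8]
width: -0.1
grip_force: 0.5
```

Request:
drive_tool:
  steps: [0.8,0,0.45,0,0.8,0,0.45,0,0,0,0,0]

```text
t: 4.28
eef_pos: [519.3, -40.9, 104.7]
tool_rot: [-180.0, 0.0, 23.3]
ft_force: [0.3, 0.2, 0.7]
width: 0.0
grip_force: 0.0
```

Run:
```python
from h import *
ox,oy,y=np.load("fr.npy");o=[ox,oy,0]
st=readout.read_state();print(Ti(o,y,st["eef_pos"]),st["ft_force"])
snap("scene","scene3.png");im=cv2.imread("pics/scene3.png")[120:270,205:375]
cv2.imwrite("pics/crop4.png",cv2.resize(im,None,fx=4,fy=4,interpolation=cv2.INTER_CUBIC))
```

```text
[-2.84771255e+01 -5.37208794e-02  1.04699989e+02] [0.25788565 0.21867086 0.6581948 ]
```

View pics/crop4.png

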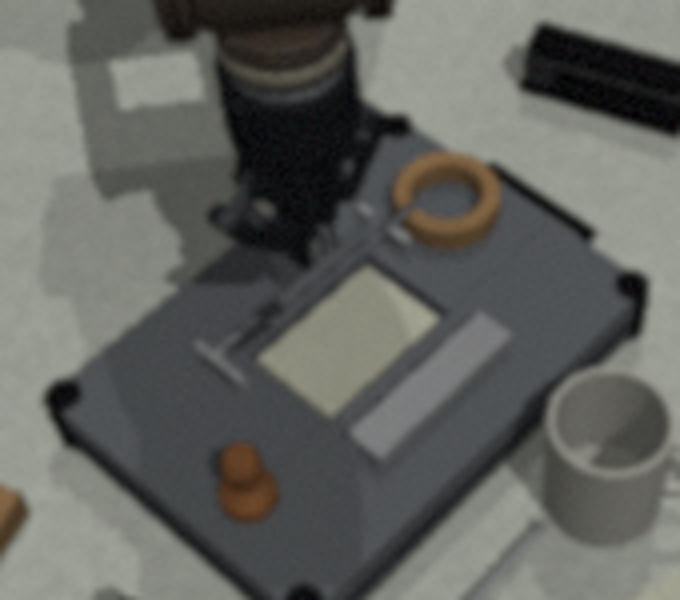

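The flap has folded to about 0.9 rad and is edge-on to the camera, along the line (220,350)–(415,210) in the crop. The fingertips are behind it and the case hasn't shifted. Continuing down the arc.

Request:
drive_tool:
  steps: [0.6,0,0.7,0,0.6,0,0.75,0,0.4,0,0.8,0,0.3,0,0.8,0,0.2,0,0.7,0,0.05,0,0.5,0,0,0,0.3,0,0,0,0,0]

```text
t: 5.32
eef_pos: [538.5, -32.7, 59.5]
tool_rot: [-180.0, 0.0, 23.3]
ft_force: [0.4, -0.6, 2.0]
width: -0.1
grip_force: 0.6
```

Request:
drive_tool:
  steps: [0,0,0.2,0,0,0,0,0]

```text
t: 5.58
eef_pos: [538.6, -32.7, 57.7]
tool_rot: [-180.0, 0.0, 23.2]
ft_force: [0.5, 0.0, 0.9]
width: -0.2
grip_force: 0.6
```

Request:
drive_tool:
  steps: [0,0,0.1,0,0,0,0.1,0,0,0,0,0]

```text
t: 5.95
eef_pos: [538.7, -32.7, 55.9]
tool_rot: [-180.0, 0.0, 23.3]
ft_force: [-0.9, 1.0, 3.1]
width: 0.0
grip_force: 1.8
```

Request:
drive_tool:
  steps: [0,0,0.1,0,0,0,0,0]

```text
t: 6.2
eef_pos: [538.7, -32.8, 55.7]
tool_rot: [-180.0, 0.1, 23.3]
ft_force: [-3.1, 0.9, 8.3]
width: 0.1
grip_force: 4.0
```

Flat at z≈56 with about 8 N down. Now pushing along.

Request:
drive_tool:
  steps: [0.3,0,0,0,0.3,0,0,0,0.3,0,0,0,0.3,0,0,0]

```text
t: 6.7
eef_pos: [549.1, -28.3, 55.6]
tool_rot: [-180.0, 0.2, 23.3]
ft_force: [-4.4, -0.2, 9.2]
width: -0.1
grip_force: 4.5
```

Request:
drive_tool:
  steps: [0.3,0,0,0,0.3,0,0,0,0,0,0,0]

```text
t: 7.08
eef_pos: [555.0, -25.8, 55.6]
tool_rot: [-180.0, 0.1, 23.3]
ft_force: [-3.8, 0.0, 8.6]
width: -0.1
grip_force: 4.2
```

Run:
```python
from h import *
ox,oy,y=np.load("fr.npy");o=[ox,oy,0]
st=readout.read_state();print(Ti(o,y,st["eef_pos"]),st["ft_force"])
snap("scene","scene4.png");im=cv2.imread("pics/scene4.png")[140:270,215:375]
cv2.imwrite("pics/crop5.png",cv2.resize(im,None,fx=4.5,fy=4.5,interpolation=cv2.INTER_CUBIC))
```

```text
[10.32638414 -0.2189741  55.64835732] [-3.82219868  0.01716466  8.60796177]
```

View pics/crop5.png

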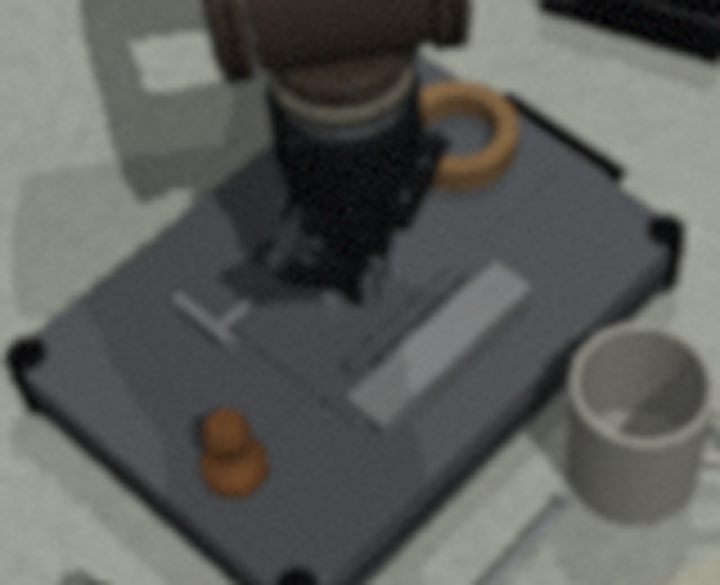

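The flap lies flat with its edge just at the lip, around (350,390)–(490,265) in the crop. The case is where it was. Pushing on.

Request:
drive_tool:
  steps: [0.3,0,0,0,0.3,0,0,0,0.2,0,0,0,0,0,0,0]

```text
t: 7.62
eef_pos: [561.8, -23.1, 55.5]
tool_rot: [-180.0, 0.2, 23.3]
ft_force: [-5.5, -1.8, 9.2]
width: -0.1
grip_force: 4.5
```

Request:
drive_tool:
  steps: [0.2,0,0,0,0.2,0,0,0,0.2,0,0,0,0,0,0,0]

```text
t: 8.12
eef_pos: [567.4, -20.8, 55.4]
tool_rot: [-180.0, 0.2, 23.3]
ft_force: [-4.6, -2.2, 8.3]
width: 0.3
grip_force: 4.2
```

Request:
drive_tool:
  steps: [0.2,0,0,0,0.1,0,0,0,0,0,0,0]

```text
t: 8.5
eef_pos: [570.0, -19.6, 55.4]
tool_rot: [-180.0, 0.2, 23.3]
ft_force: [-4.3, -1.7, 8.3]
width: -0.1
grip_force: 4.1
```

Request:
drive_tool:
  steps: [0.1,0,0,0,0.1,0,0,0,0,0,0,0]

```text
t: 8.88
eef_pos: [571.9, -18.9, 55.4]
tool_rot: [-180.0, 0.2, 23.3]
ft_force: [-5.1, -1.9, 7.3]
width: -0.2
grip_force: 4.0
```

```bash
cat >> h.py <<'E'
def caps(c):
    h=cv2.cvtColor(c["img"],cv2.COLOR_RGB2HSV)[...,2];r=[]
    for u,v in((363,193.7),(220.5,221.6),(281,274.3)):
        u0,v0=int(u)-10,int(v)-13;m=cv2.moments((h[v0:v0+26,u0:u0+20]<32).astype(np.uint8),True)
        r.append((round(m["m10"]/m["m00"]+u0,1),round(m["m01"]/m["m00"]+v0,1)))
    return r
E
python3 - <<'E'
from h import *
print(caps(load("scene1.png")),caps(load("scene4.png")),caps(snap("scene","scene5.png")))
im=cv2.imread("pics/scene5.png")[170:270,240:360]
cv2.imwrite("pics/crop6.png",cv2.resize(im,None,fx=6,fy=6,interpolation=cv2.INTER_CUBIC))
E
```

```text
[(363.0, 193.7), (220.5, 221.6), (281.0, 274.3)] [(363.0, 193.4), (220.6, 221.3), (280.9, 274.3)] [(362.9, 193.4), (220.5, 221.3), (281.0, 274.2)]
```

View pics/crop6.png

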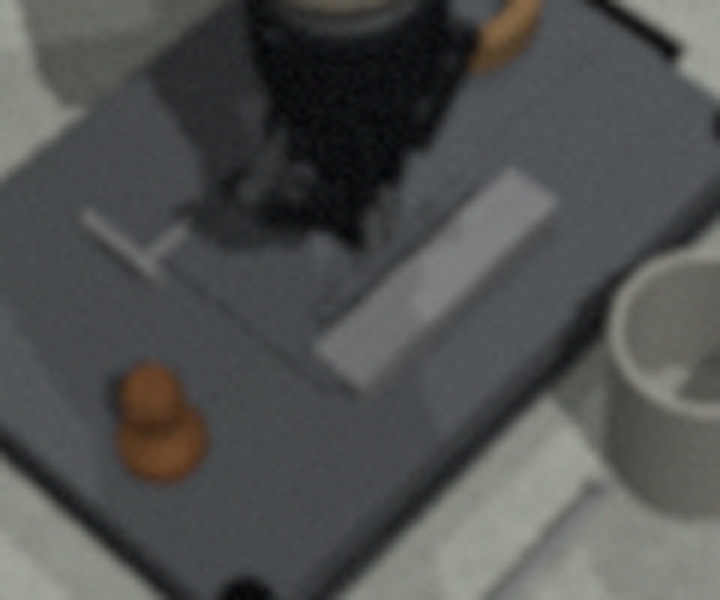

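The case is unmoved (caps within 0.3 px). The flap's edge is under the lip and the pin is near the far end of its bracket, at (150,255) in the crop. Pushing until the stop is felt.

Request:
drive_tool:
  steps: [0.1,0,0,0,0.1,0,0,0,0,0,0,0]

```text
t: 9.3
eef_pos: [572.9, -18.4, 55.2]
tool_rot: [-180.0, 0.3, 23.3]
ft_force: [-6.6, -2.7, 8.6]
width: -0.2
grip_force: 5.5
```

Request:
drive_tool:
  steps: [0.1,0,0,0,0.1,0,0,0,0,0,0,0]

```text
t: 9.68
eef_pos: [573.0, -18.2, 54.9]
tool_rot: [-179.9, 0.6, 23.4]
ft_force: [-11.2, -4.7, 11.5]
width: 0.2
grip_force: 8.1
```

The stop is felt: TCP holds at x≈573 while the push rises to 12 N. Letting go upwards.

Request:
drive_tool:
  steps: [-0.15,0,0.0,0,-0.15,0,-0.3,0,-0.1,0,-0.5,0,0,0,-1.0,0,0,0,-2.5,0,0,0,-4,0,0,0,-4,0,-3,0,-3,0,-4,0,0,0,-4,0,0,0,-4,0,0,0,0,0,0,0]

```text
t: 11.18
eef_pos: [433.8, -77.5, 208.1]
tool_rot: [180.0, -0.1, 23.1]
ft_force: [-0.7, 0.1, -0.1]
width: 0.0
grip_force: 0.0
```

Run:
```python
from h import *
c=snap("scene","scene6.png");t=snap("top","top6.png");print(caps(c),readout.read_state()["eef_pos"],readout.read_state()["ft_force"])
a=cv2.imread("pics/scene6.png")[150:250,235:345];b=cv2.imread("pics/top6.png")[160:260,300:410]
cv2.imwrite("pics/crop7.png",np.hstack([cv2.resize(x,(400,364),interpolation=cv2.INTER_CUBIC) for x in(a,b)]))
```

```text
[(362.8, 193.5), (220.6, 220.9), (280.9, 274.3)] [435.58918279 -77.35315216 208.59487423] [ 0.3182576  -0.22796689  0.17822636]
```

View pics/crop7.png

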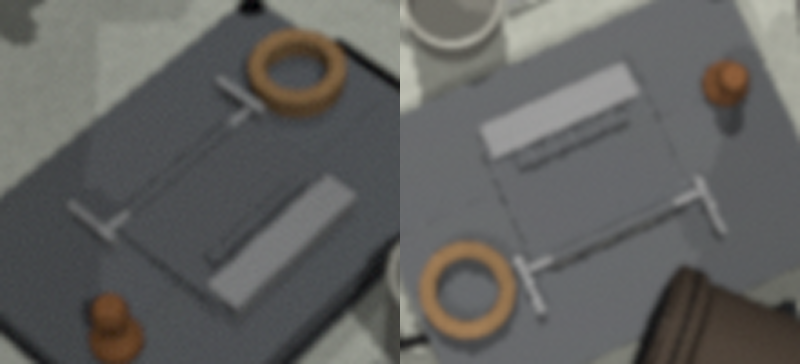

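With the arm clear, both views show the flap flat with its edge under the lip, the ridge close against the lip and the pin at the far end of both brackets. The tape, stamp and case are undisturbed.

```bash
python3 -c "
from station import workorder
print(workorder.hand_in())"
```

```text
the job is handed in; nothing more can be done
None
```

I closed the hatch: the flap was folded flat and pushed to its stop under the lip. It stayed shut when released, the case did not shift, and I handed the job in at about 11 s with the arm clear.

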